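Dispense one guest soap into the dish and set it on the mat

ROBOT

A 7-joint arm with a two-finger parallel gripper is mounted at the origin on the work surface. World frame = base frame: x ahead of the robot, y to its left, z up, the work surface at z = 0. Lengths are in m, angles in rad, forces in N, time in s.
With the tool pointing down it reaches from about 0.4 to 0.85 m from the base axis. Payload 10.4 kg.
Tool frame: the origin (TCP) lies at the very end of the fingers, on their centre line; the grasp point (between the pads) lies r.grip_depth behind it (r.grip_depth is the distance from the TCP to the grasp point, in m); y points along the fingers, z is the direction in which the jaws open and shut, and the axes are right-handed (so a half turn about y gives the same grasp; the last joint's range is limited). The gripper opens to 87 mm and grips with 3 to 60 N. Pads are 19 mm wide; open, the fingers measure 117 mm over their backs; the gripper's body (75 mm by 190 mm) begins 51 mm behind the grasp point.
Start: joints at [-1.217, 0.332, -0.065, 1.46, 0.022, 1.35, -0.088], TCP at [0.23, 0.581, 0.223] pointing down, gripper open.
Joint ranges: [-2.6, 2.6], [-0.5, 2.12], [-1.47, 1.34], [0.16, 2.42], [-1.27, 4.41], [0.06, 2.06], [-2.6, 2.6]. Speed limits (rad/s): [2.22, 2.22, 2.79, 2.79, 3.14, 3.14, 3.14].

INTERFACE

Orientations are given as a unit quaternion [x, y, z, w].
In Python, from bench import r gives the robot as it stands.
- The arm moves only by the shell command python3 -m jog 'ROWS' [OPENING] [FORCE]. ROWS is JSON, a list of rows, each a list of 6 numbers: the shift along the tool's x, y, z in m, then the turn, a rotation vector about the tool's x, y, z in degrees. A call has 1 to 12 rows; each row shifts and turns the pose as measured when the row begins, along the tool's axes as they then stand; what a row does not reach is not made up. A row lasts 1/12 s, in which the tool goes at most 41.7 mm and 7.16 degrees, less where a joint would pass 70% of its speed; a pose out of reach is approached as far as the arm can. A call with a gripper value outside its range is refused whole. OPENING is the opening, from -1 (shut) to 1 (fully open), so that 0 is half open, set as the call begins (- or left out, the last holds). The fingers move at their own pace and stop on an object; FORCE is the grip in N (left out, the last holds). Time passes only in rows, so rows that do not move let the fingers close. It gives the time, the measured TCP pose, the force and the opening at its end, in the units of the state.
- r.read_state(): the state, without advancing time (a new reading comes with each control period).
- r.camera(name): name is "scene" or "top" or "wrist"; returns a dict with "image" (420x560x3 uint8, red, green, blue), "range_z" (420x560 float32, m along the optical axis (not along the pixel's ray), 0 where there is no reading), "K" (3x3 intrinsics, pixels), "R" (3x3) and "t" (3): a world point X has camera coordinates R X + t. Camera axes: x right, y down, z forward; pixel columns grow to the right and rows downward; lengths in m; the calibration is good to about 2 mm. A picture is of the moment at which its call begins.
- r.close_job(): hands the job in, once; it reports no verdict.
The state is a dict: "time": time; "joint_positions": joint angles; "joint_vel": joint speeds; "joint_torque": joint torques, N m; "ee_pos": TCP position; "eef_rot": TCP orientation; "ft_force": force on the tool from outside, world axes, zero at the start; "torque": the same for the moment, N m; "width": finger opening in m.
Only numpy, scipy, OpenCV 4.12 (cv2) and the standard library are available. Lean on these libraries where they do the work, as an engineer would, in place of code of your own. Each camera call takes 0.05 s, during which the arm holds its last target. There are 200 camera calls.

TASK

Set out one fresh soap: slide the round ceramic dish under the soap dispenser's mouth until it meets the dispenser's base, push the sprung plunger all the way in so that a single bar drops into the dish, and let the plunger come fully back out. Then slide the dish with its soap onto the round rubber mat, so that the dish stands wholly on the mat, and let go. Keep the dish down on the shelf all the time, do not touch the dispensed bar, and leave the other bars in the dispenser and the star mold, beaker and tub where they are.

Things in the scene. Friction and masses are not known exactly. Their poses are not given: they have to be found in the camera images.
- dispenser: Fixed soap dispenser: white base block, open-topped magazine with clear sides, three bars stacked in it. Origin on the shelf (z=0) below the outer face of the mouth wall, mid-width; its y axis points out of the mouth, z up. Magazine: x -34 to +34 mm, y -54 to 0, top 118 mm high. Base block: x -34 to +34, y -54 to +11, 56 mm high; the dish comes to rest against its front at y = +11.
- ledge (a point): Middle of the front edge of the dispenser's steel ledge, top side: dispenser x=0, y=+18 mm, 60 mm high. The ledge is 68 mm wide, 4 mm thick and sticks out 18 mm from the mouth; a bar must be pushed right off it, which takes nearly the whole plunger stroke, and then falls just beyond it.
- dock (a point): Point on the shelf below the mouth, 68 mm in front of the dispenser's mouth wall (dispenser x=0, y=+68 mm): the dish centre lies here when the dish touches the base block and is centred on the mouth; its axes are the dispenser's.
- plunger (a joint): Sprung plunger, m: 0 = fully out (rest), 0.052 = fully in at its stop. Slides along dispenser +y; the spring takes about 3 N at first, 7 N fully in, and returns it. Fully in, it pushes the lowest bar off the ledge; once it is back out the next bar sinks into its place. A fixed guide under it, 46 mm wide, 54 mm high, runs back to dispenser y = -95 mm.
- plunger_pad (a point): Centre of the outer face of the plunger's grey push plate (50 mm wide along dispenser x, 44 mm high, 8 mm thick, centre 69 mm above the shelf). At rest at dispenser y = -158 mm; moves with the plunger; push it along dispenser +y. Its axes are the dispenser's.
- soap0: Lowest soap bar in the magazine, the one to be dispensed: cream, 56 x 40 x 18 mm (x, y, z), 55 g. Origin at its centre, at the start 69 mm above the shelf at dispenser y = -27 mm.
- soap1: Second soap bar, same size, lying on the first. Origin at its centre. It must stay in the magazine.
- soap2: Third soap bar, same size, on top. Origin at its centre. It must stay in the magazine.
- dish: Loose round white ceramic soap dish, 114 mm across at the rim (112 mm at the foot), 26 mm high, nearly upright wall 4 mm thick, floor 6 mm thick, about 0.28 kg. Origin at the centre of its underside, z up.
- mat: Round dark rubber mat, 160 mm across, let in flush with the shelf (nothing to climb). Origin at its centre. The dish is wholly on it when their centres are within 23 mm.
- star_mold: Bystander: yellow silicone star mold, about 125 mm across, 22 mm high, loose. Origin at the centre of its underside.
- beaker: Bystander: loose glass beaker, 68 mm across, 90 mm high. Origin at the centre of its underside.
- tub: Bystander: loose clear lidded tub, 81 x 106 mm over its lid, 60 mm high. Origin at the centre of its underside.
Not all that is in view belongs to the job. Of the things like the dish, leave any that is orange or turquoise; of the rest the smaller one is meant.

How it is judged:
On the way, in this order (a step that is already met when the one before it is completed fails the run):
1. the dish stands under the mouth, its centre within 20 mm of the dock point (horizontal distance between dish and dock below 0.02 m and value of joint plunger below 0.004 m), for 0.2 s.
2. the plunger is pushed fully in (to within 3 mm of its stop) with the dish under the mouth (value of joint plunger above 0.049 m and horizontal distance between dish and dock below 0.025 m), for 0.05 s.
3. one bar lies in the dish and the plunger is fully back out (horizontal distance between soap0 and dish below 0.045 m and z of soap0 in the frame of dish below 0.035 m and value of joint plunger below 0.004 m), for 0.2 s.
At the end, for the whole second after the job is handed in: The dish stands flat and at rest wholly on the mat (centres within 23 mm), the dispensed bar lies in it (bar centre within 45 mm of the dish axis and under 35 mm above its underside), the plunger is fully out (within 4 mm) and the other two bars are still in the magazine (all of step 3 and horizontal distance between dish and mat below 0.023 m and height (world z) of dish below 0.004 m and angle between dish's own z axis and vertical below 0.06 rad and linear speed of dish below 0.01 m/s and linear speed of soap0 below 0.02 m/s and y of each of soap1, soap2 in the frame of dispenser below -0.012 m); the robot touches nothing.
It fails at once if the robot touches the dispensed bar (contact force between soap0 and the fingers above 0.3 N or contact force between soap0 and the arm above 0.3 N).
It fails at once if the dish is lifted (more than 15 mm) or tipped (more than 0.3 rad) (height (world z) of dish above 0.015 m or angle between dish's own z axis and vertical above 0.3 rad).
It fails at once if a second bar leaves the magazine (y of any of soap1, soap2 in the frame of dispenser above -0.005 m).
It fails at once if the star mold, the beaker or the tub is shifted by more than 20 mm (distance of any of star_mold, beaker, tub from where it was at the start of the episode above 0.02 m).
It also fails if it takes over 69 s, if anything falls off the work surface, if the arm or the gripper's body presses on something with over 40 N, if the wrist force passes 120 N, or if a joint passes its speed limit or range.

## Working session

There is one attempt and no reset: what is moved stays moved. The work goes in short steps, Python scripts to look and compute and a shell command to move; the robot and the scene stay as the last step left them, time stands still between calls to the robot, and variables do not carry over. Pictures are saved under pics/ and viewed, about 8 in all and at most 12, crops included, and the job is handed in when it is done.

```bash
mkdir -p pics; cat > h.py <<'E'
import numpy as np, cv2
from bench import r
def shot(n,f):
    c=r.camera(n); cv2.imwrite(f'pics/{f}.png',c['image'][:,:,::-1]); np.savez(f'pics/{f}.npz',**c); return c
def pt(c,u,v,z=None):
    K,R,t=c['K'],c['R'],c['t']; d=R.T@(np.linalg.inv(K)@[u,v,1]); o=-R.T@t
    return o+d*(c['range_z'][int(v),int(u)] if z is None else (z-o[2])/d[2])
E
python3 - <<'E'
from h import *
a=shot('scene','s0');b=shot('top','t0')
cv2.imwrite('pics/t0b.png',cv2.resize(b['image'][:,:,::-1],(800,600)))
s=r.read_state();print(s['ee_pos'],s['eef_rot'],s['width'],r.grip_depth,s['time'])
from scipy.spatial.transform import Rotation as Ro
print(Ro.from_quat(s['eef_rot']).as_matrix().round(3))
E
```

```text
[0.22980926 0.58087839 0.22185168] [ 0.69502215 -0.13246491  0.13232858 -0.69418039] 0.08700763662780227 0.0187 0.1
[[ 0.93  -0.     0.368]
 [-0.368 -0.001  0.93 ]
 [ 0.    -1.    -0.001]]
```

View pics/t0b.png

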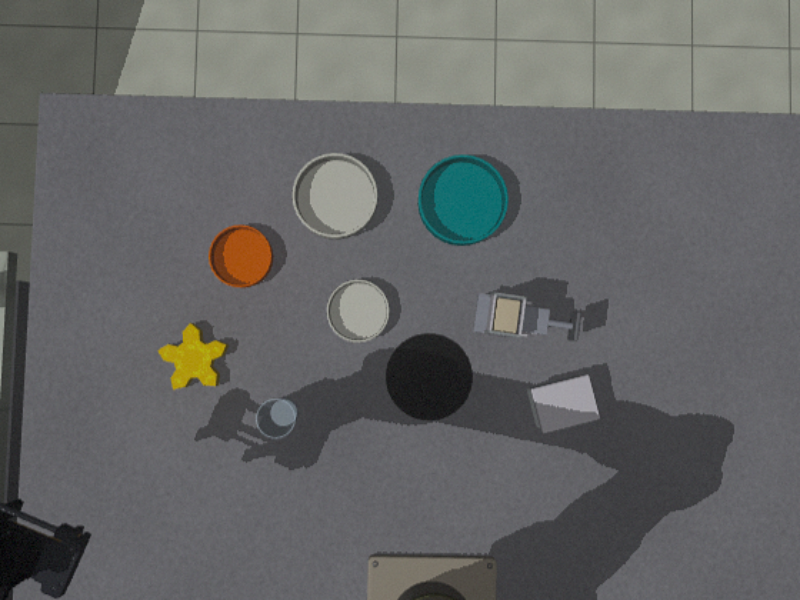

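View pics/s0.png

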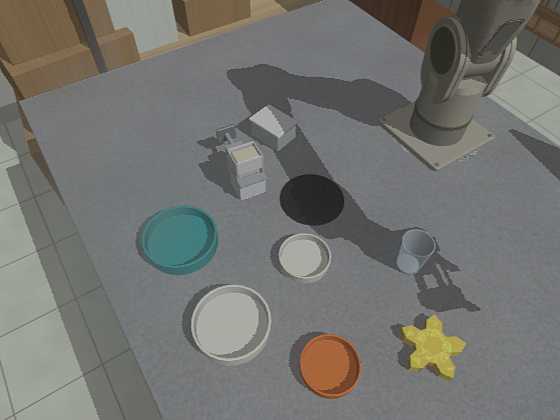

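The top view shows the small white dish at (358,311), the mat at (429,376), and the dispenser at about (507,315) with its mouth facing image left and its plunger plate at (576,322). The beaker (277,418), tub (565,403) and star (192,357) are clear of them.

```bash
python3 - <<'E'
from h import *
c=dict(np.load('pics/t0.npz')); 
v,u=np.mgrid[0:420,0:560]; K,R,t=c['K'],c['R'],c['t']
P=(np.stack([(u-K[0,2])/K[0,0],(v-K[1,2])/K[1,1],np.ones_like(u)],-1)*c['range_z'][...,None]-t)@R
def fit(z0,z1,box,nm):
    x0,x1,y0,y1=[int(k*.7) for k in box]; q=P[y0:y1,x0:x1].reshape(-1,3); q=q[(q[:,2]>z0)&(q[:,2]<z1)]
    (cx,cy),rad=cv2.minEnclosingCircle(q[:,:2].astype(np.float32)); rr=cv2.minAreaRect(q[:,:2].astype(np.float32))
    print(nm,len(q),(round(cx,4),round(cy,4),round(rad,4)),rr)
fit(.015,.04,(315,400,270,350),'dish')
fit(.046,.064,(465,530,280,345),'base front')
fit(.1,.13,(465,530,280,345),'mag top')
fit(.06,.1,(553,600,300,345),'plate')
fit(.03,.12,(465,600,280,345),'all')
fit(.03,.12,(520,610,360,440),'tub'); fit(.03,.12,(245,305,390,445),'beaker')
im=c['image'].max(2); m=(im<28); m[:230]=0;m[300:]=0;m[:,:265]=0;m[:,340:]=0
n,l,s,ce=cv2.connectedComponentsWithStats(m.astype(np.uint8)); i=1+s[1:,4].argmax(); print('mat',s[i],ce[i],pt(c,*ce[i],0.0))
print('mat by eye',pt(c,429*.7,376.5*.7,0.0),pt(c,386*.7,376.5*.7,0.0),pt(c,472*.7,376.5*.7,0.0))
big=cv2.resize(c['image'][185:255,310:430,::-1],(800,467),interpolation=cv2.INTER_CUBIC);cv2.imwrite('pics/crop.png',big)
E
```

```text
dish 233 (0.5568, 0.1467, 0.0567) ((0.5568331480026245, 0.14601148664951324), (0.10858461260795593, 0.11118588596582413), 1.3140562772750854)
base front 238 (0.5517, -0.1058, 0.0547) ((0.5516989827156067, -0.1089152991771698), (0.09434226900339127, 0.06762013584375381), 82.91785430908203)
mag top 644 (0.5521, -0.1064, 0.0427) ((0.5520665049552917, -0.10715906322002411), (0.05505920946598053, 0.0680776908993721), 82.91007995605469)
plate 189 (0.5382, -0.2218, 0.0271) ((0.5389838218688965, -0.21629133820533752), (0.04266558215022087, 0.04796736314892769), 82.7641372680664)
all 1521 (0.5461, -0.1476, 0.0919) ((0.5466594696044922, -0.14975164830684662), (0.17663320899009705, 0.06808698177337646), 82.79669952392578)
tub 1397 (0.401, -0.2212, 0.0644) ((0.40081238746643066, -0.2224389612674713), (0.08201242983341217, 0.10663462430238724), 15.202133178710938)
beaker 356 (0.3686, 0.2776, 0.0342) ((0.36922845244407654, 0.2773559093475342), (0.06487014889717102, 0.06624889373779297), 46.25673294067383)
mat [281 259  36  34 345] [299.72463768 274.28985507] [0.41053319 0.01416067 0.        ]
mat by eye [0.4385704  0.01320874 0.        ] [0.43683641 0.09217179 0.        ] [ 0.44030801 -0.065919    0.        ]
```

View pics/crop.png

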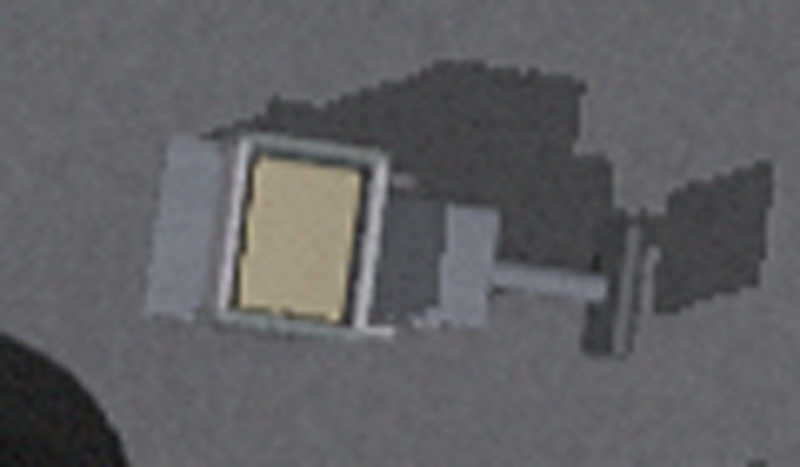

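```bash
python3 -m jog '[[0,0,0,0,-7,0],[0,0,0,0,-7,0],[0.03,0,-0.026,0,0,0],[0.03,0,-0.026,0,0,0],[0.03,0,-0.026,0,0,0],[0.03,0,-0.026,0,0,0],[0.03,0,-0.026,0,0,0],[0.03,0,-0.026,0,0,0],[0.03,0,-0.026,0,0,0],[0.03,0,-0.026,0,0,0],[0.03,0,-0.026,0,0,0],[0.03,0,-0.026,0,0,0]]' -0.3
cat > go.py <<'E'
# offsets from the present pose to a target given in dispenser frame, in tool axes
import sys; from h import *
from scipy.spatial.transform import Rotation as Ro
O=np.array([.5554,-.0804]); a=np.radians(82.9); d=np.array([np.cos(a),np.sin(a)]); ex=np.array([d[1],-d[0]])
if __name__=='__main__':
    X,Y,Z=map(float,sys.argv[1:4]); s=r.read_state(); M=Ro.from_quat(s['eef_rot']).as_matrix(); p=np.array(s['ee_pos'])
    w=np.r_[O+X*ex+Y*d,Z]; q=p[:2]-O
    print('disp now',(q@ex).round(4),(q@d).round(4),'z',p[2].round(4),'| tool shift',(M.T@(w-p)).round(4),'| tool z az',np.degrees(np.arctan2(M[1,2],M[0,2])).round(2),'tilt',M[:2,1].round(3),'F',np.round(s['ft_force'],1),'w',round(s['width'],4),'t',s['time'])
E
python3 go.py -.0265 .2804 .10
```

```text
time: 1.1
ee_pos: [0.4976, 0.2812, 0.2156]
eef_rot: [0.708, -0.039, 0.032, -0.704]
ft_force: [0.6, 1.1, 0.2]
width: 0.031
disp now -0.1021 0.3517 z 0.2156 | tool shift [ 0.0749  0.1154 -0.0724] | tool z az 84.24 tilt [-0.009 -0.005] F [0.6 1.1 0.2] w 0.031 t 1.1
```

```bash
python3 -m jog '[[0.025,0.02,-0.025,0,0,0],[0.025,0.03,-0.025,0,0,0],[0.02,0.035,-0.02,0,0,0],[0,0.03,0,0,1.3,0],[0,0,0,0,0,0]]'
python3 go.py -.0265 .2804 .10; python3 - <<'E'
from h import *
c=shot('wrist','w1')
E
```

```text
time: 1.52
ee_pos: [0.5631, 0.1952, 0.1048]
eef_rot: [0.708, -0.05, 0.048, -0.703]
ft_force: [-0.5, 0.1, -2.0]
width: 0.0302
disp now -0.0264 0.2744 z 0.1048 | tool shift [-0.0001  0.0048  0.006 ] | tool z az 82.1 tilt [-0.004 -0.007] F [-0.5  0.1 -2. ] w 0.0302 t 1.5167
```

View pics/w1.png

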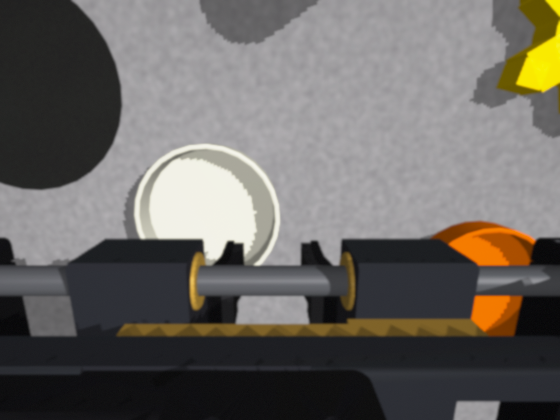

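The wrist view shows the dish centred at about (207,213), with the fingers (230–320, 270) straddling its right rim and the mat at upper left. I'll refine the dish position from this depth image.

```bash
python3 - <<'E'
from go import *
from scipy.optimize import least_squares
c=dict(np.load('pics/w1.npz'))
v,u=np.mgrid[0:420,0:560]; K,R,t=c['K'],c['R'],c['t']
P=(np.stack([(u-K[0,2])/K[0,0],(v-K[1,2])/K[1,1],np.ones_like(u)],-1)*c['range_z'][...,None]-t)@R
q=P[140:238,125:290].reshape(-1,3); q=q[(q[:,2]>.022)&(q[:,2]<.03)]
f=least_squares(lambda x:np.hypot(*(q[:,:2]-x[:2]).T)-x[2],[.5568,.1467,.055],loss='soft_l1',f_scale=.001).x
print(len(q),f,((f[:2]-O)@ex,(f[:2]-O)@d), q[:,2].mean())
im=c['image'].max(2).astype(float); m=(im<45).astype(np.uint8); m[200:]=0;m[:,140:]=0
n,l,s,ce=cv2.connectedComponentsWithStats(m); i=1+s[1:,4].argmax(); cnt=max(cv2.findContours((l==i).astype(np.uint8),0,1)[0],key=len)[:,0]
cnt=cnt[(cnt[:,0]>2)&(cnt[:,1]>2)]; W=np.array([pt(c,a,b,0.)[:2] for a,b in cnt])
f=least_squares(lambda x:np.hypot(*(W-x[:2]).T)-x[2],[.4386,.0132,.08],loss='soft_l1',f_scale=.001).x; print('mat',f,((f[:2]-O)@ex,(f[:2]-O)@d))
E
```

```text
1480 [0.55498261 0.1462101  0.05431469] (np.float64(-0.028423537324966577), np.float64(0.2248208524732816)) 0.024607437588387564
mat [0.43866808 0.01314027 0.07768454] (np.float64(-0.1273985295483126), np.float64(0.078394764076378))
```

```bash
python3 -m jog '[[-0.002,0.03,0.005,0,0,0],[0,0.03,0,0,0,0],[0,0.02,0,0,0,0],[0,0.01,0,0,0,0],[0,0,0,0,0,0]]'
python3 go.py -.028 .280 .011
```

```text
time: 1.98
ee_pos: [0.5666, 0.2071, 0.025]
eef_rot: [-0.705, 0.042, -0.048, 0.706]
ft_force: [0.5, -0.2, 0.1]
width: 0.0304
disp now -0.0244 0.2866 z 0.025 | tool shift [-0.0037  0.014  -0.0067] | tool z az 82.64 tilt [0.009 0.   ] F [ 0.5 -0.2  0.1] w 0.0304 t 1.9833
```

```bash
python3 -m jog '[[-0.004,0.007,-0.006,0,0,0],[0,0.006,0,0,0,0],[0,0,0,0,0,0]]'
python3 go.py -.028 .280 .011
```

```text
time: 2.23
ee_pos: [0.5635, 0.2041, 0.0159]
eef_rot: [-0.704, 0.04, -0.049, 0.707]
ft_force: [-1.0, 0.6, 0.2]
width: 0.0302
disp now -0.0272 0.2833 z 0.0159 | tool shift [-0.0009  0.0049 -0.0033] | tool z az 82.83 tilt [0.013 0.003] F [-1.   0.6  0.2] w 0.0302 t 2.2333
```

```bash
python3 -m jog '[[-0.001,0.004,-0.003,0,0,0]]'; python3 -m jog '[[0,0,0,0,0,0],[0,0,0,0,0,0],[0,0,0,0,0,0],[0,0,0,0,0,0],[0,0,0,0,0,0],[0,0,0,0,0,0]]' -1 15
python3 go.py 0 .123 .011
```

```text
time: 2.32
ee_pos: [0.5632, 0.2021, 0.0135]
eef_rot: [-0.704, 0.039, -0.05, 0.708]
ft_force: [0.3, 0.6, -0.0]
width: 0.0304
time: 2.82
ee_pos: [0.5636, 0.201, 0.0147]
eef_rot: [-0.704, 0.039, -0.05, 0.708]
ft_force: [-0.0, 0.1, 0.3]
width: 0.0038
disp now -0.0267 0.2802 z 0.0147 | tool shift [ 0.0269  0.0031 -0.1572] | tool z az 82.78 tilt [0.017 0.005] F [-0.   0.1  0.3] w 0.0038 t 2.8167
```

```bash
python3 -m jog '[[0.004,0,-0.015,0,0,0],[0.004,0,-0.02,0,0,0],[0.004,0,-0.02,0,0,0],[0.004,0,-0.02,0,0,0],[0.004,0,-0.02,0,0,0],[0.003,0,-0.02,0,0,0],[0.003,0,-0.015,0,0,0],[0,0,-0.005,0,0,0],[0,0,0,0,0,0]]'
python3 go.py 0 .123 .0147
```

```text
time: 3.57
ee_pos: [0.5741, 0.0661, 0.015]
eef_rot: [-0.701, 0.035, -0.049, 0.711]
ft_force: [0.2, 1.6, 0.0]
width: 0.0043
disp now 0.0005 0.1476 z 0.015 | tool shift [-0.0006 -0.     -0.0246] | tool z az 83.26 tilt [0.02  0.012] F [0.2 1.6 0. ] w 0.0043 t 3.5667
```

```bash
python3 -m jog '[[0,0,-0.012,0,0,0],[0,0,-0.006,0,0,0],[0,0,-0.004,0,0,0],[0,0,0,0,0,0]]'
python3 go.py 0 .123 .0147;python3 -m jog '[[0,0,-0.002,0,0,0],[0,0,-0.002,0,0,0],[0,0,-0.001,0,0,0],[0,0,0,0,0,0]]'
python3 go.py 0 .123 .0147
```

```text
time: 3.9
ee_pos: [0.5716, 0.0469, 0.0149]
eef_rot: [-0.701, 0.033, -0.047, 0.711]
ft_force: [0.7, -1.9, -0.8]
width: 0.0037
disp now 0.0003 0.1284 z 0.0149 | tool shift [-0.0004  0.0001 -0.0054] | tool z az 83.48 tilt [0.021 0.014] F [ 0.7 -1.9 -0.8] w 0.0037 t 3.9
time: 4.23
ee_pos: [0.571, 0.0439, 0.0148]
eef_rot: [-0.7, 0.032, -0.046, 0.712]
ft_force: [-0.6, -1.5, -0.8]
width: 0.0042
disp now 0.0001 0.1253 z 0.0148 | tool shift [-0.0001  0.     -0.0023] | tool z az 83.63 tilt [0.021 0.015] F [-0.6 -1.5 -0.8] w 0.0042 t 4.2333
```

```bash
python3 -m jog '[[0,0,-0.003,0,0,0],[0,0,-0.002,0,0,0],[0,0,0,0,0,0]]'
python3 go.py 0 .123 .0147; python3 - <<'E'
from h import *
c=shot('top','t1');cv2.imwrite('pics/t1c.png',cv2.resize(c['image'][150:300,230:430,::-1],(800,600),interpolation=cv2.INTER_CUBIC))
E
```

```text
time: 4.48
ee_pos: [0.5705, 0.0394, 0.0147]
eef_rot: [-0.7, 0.032, -0.046, 0.712]
ft_force: [0.1, 0.5, 1.0]
width: 0.0037
disp now 0.0001 0.1207 z 0.0147 | tool shift [-0.0001  0.0001  0.0023] | tool z az 83.69 tilt [0.021 0.016] F [0.1 0.5 1. ] w 0.0037 t 4.4833
```

View pics/t1c.png

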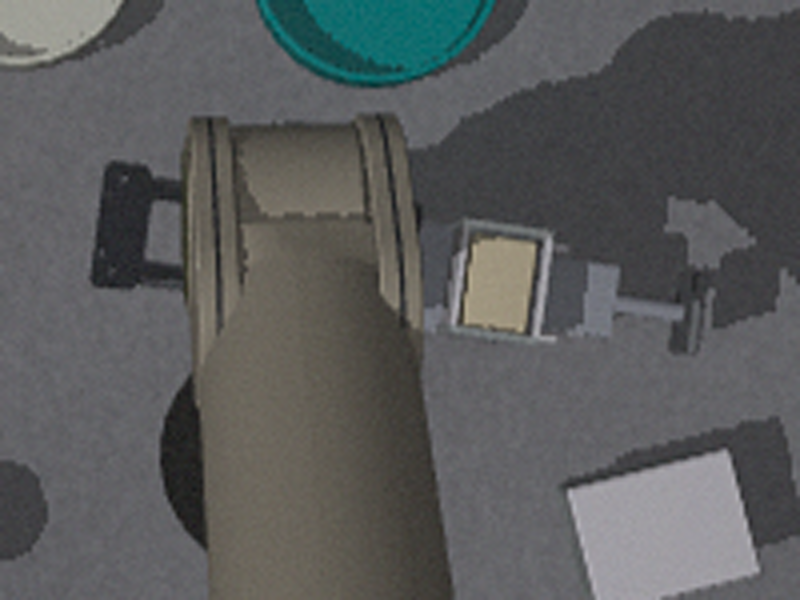

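The arm hides the dish; the dispenser (500,285) is undisturbed. I'll push gently until contact registers.

```bash
python3 -m jog '[[0,0,-0.003,0,0,0],[0,0,-0.002,0,0,0],[0,0,0,0,0,0]]'
python3 go.py 0 .123 .0147;  python3 -m jog '[[0,0,-0.003,0,0,0],[0,0,-0.003,0,0,0],[0,0,0,0,0,0]]'
python3 go.py 0 .123 .0147
```

```text
time: 4.78
ee_pos: [0.5704, 0.0371, 0.0149]
eef_rot: [-0.699, 0.031, -0.046, 0.713]
ft_force: [-1.0, -1.3, -0.6]
width: 0.004
disp now 0.0004 0.1185 z 0.0149 | tool shift [-0.0003  0.0003  0.0045] | tool z az 83.81 tilt [0.022 0.019] F [-1.  -1.3 -0.6] w 0.004 t 4.7833
time: 5.03
ee_pos: [0.5705, 0.0373, 0.0153]
eef_rot: [-0.696, 0.029, -0.045, 0.716]
ft_force: [-0.3, -0.9, -0.1]
width: 0.0042
disp now 0.0004 0.1187 z 0.0153 | tool shift [-0.0004  0.0007  0.0043] | tool z az 84.07 tilt [0.024 0.026] F [-0.3 -0.9 -0.1] w 0.0042 t 5.0333
```

```bash
python3 -m jog '[[0,0,0,0,0,0],[0,0,0,0,0,0],[0,0,0,0,0,0],[0,-0.01,0,0,0,0],[0,-0.03,0,0,0,0],[0,-0.035,0,-1.7,0,1.2],[0,-0.04,0,0,0,0],[0,-0.04,0,0,0,0],[0,-0.01,0,0,0,0],[0,0,0,0,0,0]]' -0.3
python3 go.py 0 -.19 .19; python3 - <<'E'
from h import *
c=shot('wrist','w2')
E
```

```text
time: 5.87
ee_pos: [0.566, 0.0292, 0.1896]
eef_rot: [0.709, -0.041, 0.037, -0.703]
ft_force: [0.2, 0.2, 0.1]
width: 0.0305
disp now -0.003 0.11 z 0.1896 | tool shift [-0.0007  0.0025 -0.3001] | tool z az 83.62 tilt [-0.006 -0.009] F [0.2 0.2 0.1] w 0.0305 t 5.8667
```

View pics/w2.png

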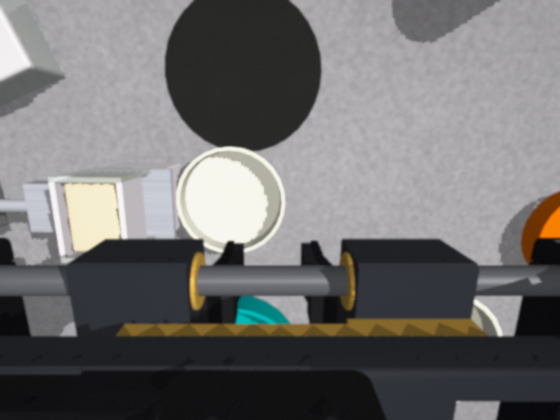

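The wrist view shows the dish at about (231,200) standing against the base block front at x≈178, roughly centred on the mouth. Now I'll check that numerically and move to the plunger.

```bash
python3 - <<'E'
from go import *
from scipy.optimize import least_squares
c=dict(np.load('pics/w2.npz'))
v,u=np.mgrid[0:420,0:560]; K,R,t=c['K'],c['R'],c['t']
P=(np.stack([(u-K[0,2])/K[0,0],(v-K[1,2])/K[1,1],np.ones_like(u)],-1)*c['range_z'][...,None]-t)@R
q=P[140:238,170:295].reshape(-1,3); q=q[(q[:,2]>.022)&(q[:,2]<.03)]
f=least_squares(lambda x:np.hypot(*(q[:,:2]-x[:2]).T)-x[2],[.5638,-.0129,.055],loss='soft_l1',f_scale=.001).x
print(len(q),f,((f[:2]-O)@ex,(f[:2]-O)@d))
m=((P[...,2]>.1)&(P[...,2]<.13)); m[235:]=0; q=P[m]; print(len(q),cv2.minAreaRect(q[:,:2].astype(np.float32)))
E
python3 -m jog '[[0,0,-0.03,0,0,0],[0,0,-0.035,0,0,0],[0,0,-0.035,0,0,0],[0,0,-0.035,0,0,0],[0,0,-0.035,0,0,0],[0,0,-0.035,0,0,0],[0,0,-0.035,0,0,0],[0,0,-0.035,0,0,0],[0,0,-0.02,0,0,0],[0,0,0,0,7,0],[0,0,0,0,7,0],[0,0,0,0,7,0]]' -1
python3 -m jog '[[0,0,0,0,7,0],[0,0,0,0,7,0],[0,0,0,0,7,0],[0,0,0,0,7,0],[0,0,0,0,7,0],[0,0,0,0,7,0],[0,0,0,0,7,0],[0,0,0,0,7,0],[0,0,0,0,7,0],[0,0,0,0,7,0],[0,0,0,0,0,0]]'
python3 go.py 0 -.19 .062
```

```text
1158 [ 0.56586202 -0.0148591   0.05476337] (np.float64(0.002280843844901694), np.float64(0.06633144671086014))
4928 ((0.5411823391914368, -0.10650679469108582), (0.05566632002592087, 0.04921562597155571), 82.69111633300781)
time: 6.92
ee_pos: [0.5203, -0.2787, 0.174]
eef_rot: [0.692, -0.178, 0.158, -0.682]
ft_force: [-0.1, -1.1, 0.5]
width: 0.0006
time: 7.83
ee_pos: [0.5076, -0.2795, 0.1551]
eef_rot: [-0.474, 0.552, -0.526, 0.441]
ft_force: [-0.3, 0.4, -0.6]
width: 0.0002
disp now -0.0228 -0.2035 z 0.1551 | tool shift [-0.0155  0.0915  0.0276] | tool z az -9.41 tilt [-0.059 -0.003] F [-0.3  0.4 -0.6] w 0.0002 t 7.8333
```

```bash
python3 -m jog '[[0,0,0.014,3.3,-2.3,0.7],[0,0.02,0.014,0,0,0],[0,0.025,0,0,0,0],[0,0.025,0,0,0,0],[0,0.015,0,0,0,0],[0,0,0,0,0,0]]'
python3 go.py 0 -.19 .062
```

```text
time: 8.33
ee_pos: [0.5326, -0.2836, 0.0606]
eef_rot: [-0.475, 0.526, -0.523, 0.474]
ft_force: [-0.7, 0.1, 0.6]
width: 0.0004
disp now 0.0025 -0.2045 z 0.0606 | tool shift [-0.0145 -0.0014 -0.0021] | tool z az -5.69 tilt [-0.004  0.002] F [-0.7  0.1  0.6] w 0.0004 t 8.3333
```

```bash
python3 -m jog '[[-0.012,0,0,0,1.4,0],[-0.015,0,0,0,0,0],[-0.006,0,0,0,0,0],[-0.006,0,0,0,0,0],[-0.006,0,0,0,0,0],[-0.006,0,0,0,0,0],[-0.006,0,0,0,0,0],[-0.006,0,0,0,0,0],[-0.006,0,0,0,0,0]]'
python3 go.py 0 -.1155 .062
```

```text
time: 9.08
ee_pos: [0.5368, -0.22, 0.0612]
eef_rot: [0.474, -0.527, 0.529, -0.466]
ft_force: [0.3, -7.2, -4.4]
width: -0.0
disp now -0.0012 -0.1408 z 0.0612 | tool shift [-0.0253 -0.001   0.0014] | tool z az -6.71 tilt [-0.007 -0.01 ] F [ 0.3 -7.2 -4.4] w -0.0 t 9.0833
```

```bash
python3 -m jog '[[-0.007,0,0,0,0,0],[-0.007,0,0,0,0,0],[-0.007,0,0,0,0,0],[-0.007,0,0,0,0,0],[-0.007,0,0,0,0,0]]'
python3 go.py 0 -.1155 .062
```

```text
time: 9.5
ee_pos: [0.539, -0.1987, 0.063]
eef_rot: [0.476, -0.522, 0.537, -0.46]
ft_force: [2.8, -39.6, -18.1]
width: 0.0002
disp now -0.0016 -0.1194 z 0.063 | tool shift [-0.004   0.0008  0.0016] | tool z az -7.06 tilt [-0.003 -0.031] F [  2.8 -39.6 -18.1] w 0.0002 t 9.5
```

```bash
python3 - <<'E'
from h import *
c=shot('scene','s2');cv2.imwrite('pics/s2c.png',cv2.resize(c['image'][100:280,170:370,::-1],(666,600),interpolation=cv2.INTER_CUBIC))
E
python3 go.py 0 -.1155 .062
```

```text
disp now -0.0017 -0.1197 z 0.0628 | tool shift [-0.0043  0.0007  0.0017] | tool z az -7.09 tilt [-0.003 -0.032] F [  4.4 -27.5 -13.9] w 0.0007 t 9.55
```

View pics/s2c.png

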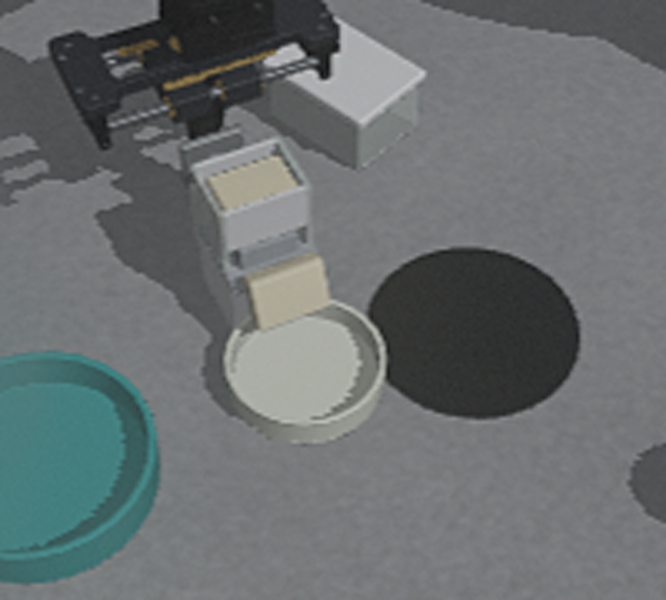

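The bar (290,290) has left the ledge and is tipping into the dish, so the plunger is at its stop. Now I'll retract.

```bash
python3 -m jog '[[0,0,0,0,0,0],[0,0,0,0,0,0],[0,0,0,0,0,0]]'
python3 - <<'E'
from h import *
c=shot('scene','s3');cv2.imwrite('pics/s3c.png',cv2.resize(c['image'][130:250,200:320,::-1],(500,500),interpolation=cv2.INTER_CUBIC))
E
python3 go.py 0 -.1155 .062
```

```text
time: 9.8
ee_pos: [0.5376, -0.2065, 0.064]
eef_rot: [0.477, -0.52, 0.542, -0.457]
ft_force: [0.4, -4.9, -4.5]
width: 0.0004
disp now -0.0021 -0.1276 z 0.0641 | tool shift [-0.0122  0.0016  0.0021] | tool z az -7.33 tilt [-0.001 -0.042] F [-0.3 -6.7 -3.9] w 0.0006 t 9.85
```

View pics/s3c.png

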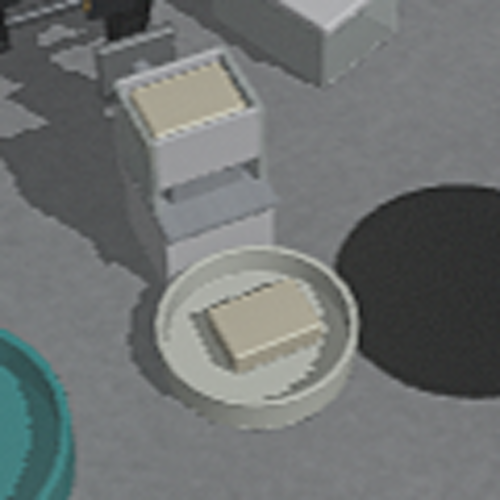

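The bar lies flat near the middle of the dish (265,325). Backing off so the plunger springs out.

```bash
python3 -m jog '[[0.01,0,0,0,0,0],[0.015,0,0,0,0,0],[0.015,0,0,0,0,0],[0.02,0,0,0,0,0],[0.015,0,0,0,0,0],[0,0,0,0,0,0],[0,-0.03,0,0,0,0],[0,-0.04,0,0,0,0],[0,-0.04,0,0,0,0],[0,-0.03,0,0,0,0]]'
python3 go.py 0 -.2 .2
python3 -m jog '[[0,0,0,0,-7,0],[0,0,0,0,-7,0],[0,0,0,0,-7,0],[0,0,0,0,-7,0],[0,0,0,0,-7,0],[0,0,0,0,-7,0],[0,0,0,0,-7,0],[0,0,0,0,-7,0],[0,0,0,0,-7,0],[0,0,0,0,-7,0],[0,0,0,0,-7,0],[0,0,0,0,-7,0]]'
python3 go.py 0 .12 .2
```

```text
time: 10.68
ee_pos: [0.5241, -0.278, 0.2092]
eef_rot: [0.48, -0.521, 0.538, -0.457]
ft_force: [1.6, 0.1, 0.2]
width: 0.0004
disp now -0.0067 -0.2 z 0.2092 | tool shift [-0.0003  0.0092  0.0067] | tool z az -7.0 tilt [-0.009 -0.039] F [1.6 0.1 0.2] w 0.0004 t 10.6833
time: 11.68
ee_pos: [0.532, -0.2693, 0.2252]
eef_rot: [0.716, -0.061, 0.075, -0.692]
ft_force: [0.3, 0.7, 0.3]
width: 0.0005
disp now 0.0001 -0.1903 z 0.2252 | tool shift [-0.0218  0.0148  0.3102] | tool z az 78.96 tilt [ 0.015 -0.035] F [0.3 0.7 0.3] w 0.0005 t 11.6833
```

```bash
python3 -m jog '[[0,0,0,1.8,-4,1.2],[0,0,0.035,0,0,0],[0,0,0.035,0,0,0],[0,0,0.035,0,0,0],[0,0,0.035,0,0,0],[0,0,0.035,0,0,0],[0,0,0.035,0,0,0],[0,0,0.035,0,0,0],[0,0,0.035,0,0,0],[0,0,0.015,0,0,0],[0,0,0,0,0,0]]' -0.3
python3 go.py 0 .1225 .1; python3 - <<'E'
from go import *
from scipy.optimize import least_squares
c=shot('wrist','w3')
v,u=np.mgrid[0:420,0:560]; K,R,t=c['K'],c['R'],c['t']
P=(np.stack([(u-K[0,2])/K[0,0],(v-K[1,2])/K[1,1],np.ones_like(u)],-1)*c['range_z'][...,None]-t)@R
I=c['image'].astype(int)
q=P[:238].reshape(-1,3); rel=q[:,:2]-O; Y=rel@d; X=rel@ex
k=(q[:,2]>.0235)&(q[:,2]<.03)&(abs(X)<.075)&(Y>.02)&(Y<.15)&(np.hypot(X,Y-.067)>.046); q1=q[k]
f=least_squares(lambda x:np.hypot(*(q1[:,:2]-x[:2]).T)-x[2],[.5638,-.0129,.055],loss='soft_l1',f_scale=.001).x
print('dish',len(q1),f,((f[:2]-O)@ex,(f[:2]-O)@d))
k=(q[:,2]>.018)&(np.hypot(*(q[:,:2]-f[:2]).T)<.045)&(q[:,2]<.05);q2=q[k]
print('soap xy',[((q2[:,:2]-O)@e).min().round(4) for e in(ex,d)],[((q2[:,:2]-O)@e).max().round(4) for e in(ex,d)],q2[:,2].max())
E
```

```text
time: 12.6
ee_pos: [0.5628, 0.0428, 0.2308]
eef_rot: [-0.704, 0.033, -0.037, 0.708]
ft_force: [-0.1, -0.6, -0.7]
width: 0.0307
disp now -0.0078 0.1231 z 0.2308 | tool shift [ 0.0071  0.1309 -0.0016] | tool z az 84.28 tilt [0.006 0.006] F [-0.1 -0.6 -0.7] w 0.0307 t 12.6
dish 683 [ 0.56576933 -0.01434607  0.05445844] (np.float64(0.0021254533393044004), np.float64(0.06682908811535565))
soap xy [np.float64(-0.0321), np.float64(0.0429)] [np.float64(0.0242), np.float64(0.0833)] 0.025500618760725253
```

View pics/w3.png

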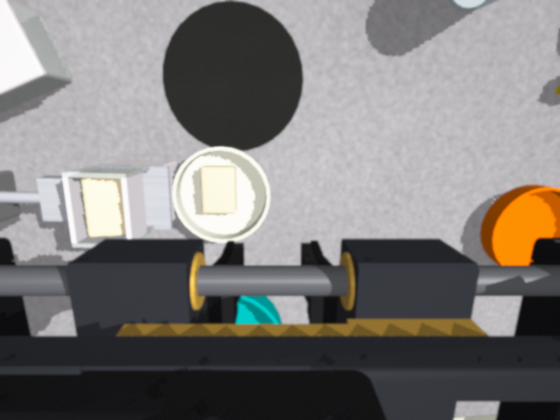

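The bar sits flat in the dish, x −32..24 mm and y 43..83 mm in the dispenser frame. The dish is 2.4 mm from the dock point. There's about 37 mm free between the bar and the outer wall, so I'll narrow the opening and descend on that wall.

```bash
python3 -m jog '[[0.01,0.02,0,0,1,0],[0,0.04,0,0,0,0],[0,0.04,0,0,0,0],[0,0.03,0,0,0,0],[0,0.01,0,0,0,0],[0,0,0,0,0,0],[0,0,0,0,0,0]]' -0.5
python3 go.py 0.002 .1235 .05
```

```text
time: 13.23
ee_pos: [0.5765, 0.0342, 0.0919]
eef_rot: [-0.704, 0.038, -0.049, 0.708]
ft_force: [0.4, -0.7, 0.8]
width: 0.0217
disp now 0.0068 0.1164 z 0.0919 | tool shift [-0.0054  0.0418  0.0068] | tool z az 82.93 tilt [0.015 0.005] F [ 0.4 -0.7  0.8] w 0.0217 t 13.2333
```

```bash
python3 -m jog '[[-0.005,0.02,0.007,0,0,0.9],[0,0.02,0,0,0,0],[0,0.01,0,0,0,0],[0,0,0,0,0,0]]'
python3 go.py 0.002 .1235 .015
```

```text
time: 13.57
ee_pos: [0.5784, 0.0408, 0.0495]
eef_rot: [-0.702, 0.041, -0.048, 0.709]
ft_force: [0.1, 0.4, -0.6]
width: 0.0219
disp now 0.0079 0.1231 z 0.0495 | tool shift [-0.0062  0.0345  0.0001] | tool z az 82.79 tilt [0.011 0.009] F [ 0.1  0.4 -0.6] w 0.0219 t 13.5667
```

```bash
python3 -m jog '[[-0.007,0.006,0,0,0,0],[0,0.008,0,0,0,0],[0,0,0,0,0,0]]'
python3 go.py 0.002 .1235 .014
```

```text
time: 13.82
ee_pos: [0.5736, 0.0414, 0.0387]
eef_rot: [-0.702, 0.039, -0.051, 0.709]
ft_force: [-0.4, 0.3, 0.2]
width: 0.0217
disp now 0.003 0.1231 z 0.0387 | tool shift [-0.0014  0.0247  0.0001] | tool z az 82.74 tilt [0.017 0.01 ] F [-0.4  0.3  0.2] w 0.0217 t 13.8167
```

```bash
python3 -m jog '[[-0.001,0.009,0,0,0,0],[0,0.009,0,0,0,0],[0,0.006,0,0,0,0],[0,0,0,0,0,0]]'
python3 go.py 0.002 .1225 .014
```

```text
time: 14.15
ee_pos: [0.5739, 0.0419, 0.014]
eef_rot: [-0.702, 0.038, -0.052, 0.71]
ft_force: [-1.2, -0.3, -0.5]
width: 0.0224
disp now 0.0033 0.1237 z 0.014 | tool shift [-0.0013  0.     -0.0012] | tool z az 82.75 tilt [0.02 0.01] F [-1.2 -0.3 -0.5] w 0.0224 t 14.15
```

```bash
python3 -m jog '[[0,0,0,0,0,0],[0,0,0,0,0,0],[0,0,0,0,0,0],[0,0,0,0,0,0],[0,0,0.003,0,0,0],[0,0,0.004,0,0,0],[0,0,0.004,0,0,0],[0,0,0,0,0,0]]' -1 15
python3 go.py -.1274 .134 .014
```

```text
time: 14.82
ee_pos: [0.5754, 0.0522, 0.014]
eef_rot: [-0.702, 0.039, -0.052, 0.709]
ft_force: [-0.9, 0.7, -0.1]
width: 0.004
disp now 0.0035 0.1341 z 0.014 | tool shift [-0.1308 -0.0024 -0.0006] | tool z az 82.67 tilt [0.019 0.009] F [-0.9  0.7 -0.1] w 0.004 t 14.8167
```

```bash
python3 -m jog '[[-0.004,0,0,0,0,0],[-0.008,-0.0002,0,0,0,0],[-0.01,-0.0002,0,0,0,0],[-0.012,-0.0002,0,0,0,0],[-0.012,-0.0002,0,0,0,0],[-0.012,-0.0002,0,0,0,0],[-0.012,-0.0002,0,0,0,0],[-0.012,-0.0002,0,0,0,0],[-0.012,-0.0002,0,0,0,0],[-0.01,-0.0002,0,0,0,0],[-0.006,0,0,0,0,0],[0,0,0,0,0,0]]'
python3 go.py -.126 .134 .014
```

```text
time: 15.82
ee_pos: [0.459, 0.0704, 0.015]
eef_rot: [-0.701, 0.034, -0.052, 0.711]
ft_force: [0.9, -0.9, -0.7]
width: 0.0042
disp now -0.1143 0.1377 z 0.015 | tool shift [-0.0117  0.0006 -0.0037] | tool z az 83.03 tilt [0.027 0.012] F [ 0.9 -0.9 -0.7] w 0.0042 t 15.8167
```

```bash
python3 -m jog '[[-0.005,0,-0.001,0,0,0],[-0.005,0,-0.001,0,0,0],[-0.003,0,-0.001,0,0,0],[0,0,0,0,0,0]]'
python3 go.py -.126 .134 .014
python3 -m jog '[[0,0,0,0,0,0],[0,0,0,0,0,0],[0,0,0,0,0,0],[0,0,0,0,0,0],[0,-0.008,0,0,0,0],[0,-0.015,0,0,0,0],[0,-0.03,0,0,0,0],[0,-0.04,0,0,0,0],[0,-0.04,0,0,0,0],[0,-0.04,0,0,0,0],[0,-0.03,0,0,0,0],[0,0,0,0,0,0]]' -0.5
python3 go.py -.126 .134 .014
python3 - <<'E'
from h import *
shot('wrist','w4')
E
```

```text
time: 16.15
ee_pos: [0.4457, 0.0693, 0.0152]
eef_rot: [-0.7, 0.033, -0.053, 0.711]
ft_force: [2.4, -1.3, -1.0]
width: 0.0041
disp now -0.1274 0.1349 z 0.0152 | tool shift [ 0.0013  0.0012 -0.001 ] | tool z az 83.06 tilt [0.03  0.013] F [ 2.4 -1.3 -1. ] w 0.0041 t 16.15
time: 17.15
ee_pos: [0.4369, 0.0642, 0.2294]
eef_rot: [-0.702, 0.036, -0.052, 0.71]
ft_force: [-0.0, -0.5, -0.3]
width: 0.0219
disp now -0.1354 0.1289 z 0.2294 | tool shift [0.0047 0.2156 0.0024] | tool z az 82.81 tilt [0.023 0.01 ] F [-0.  -0.5 -0.3] w 0.0219 t 17.15
```

View pics/w4.png

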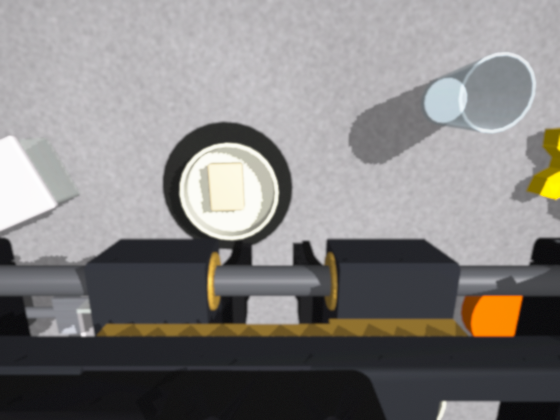

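The dish (229,190) stands within the mat (228,184) with the bar in it at (226,187). A last check of the plunger and upper bars.

```bash
python3 - <<'E'
from go import *
c=shot('scene','s4'); b=np.load('pics/s0.npz')
f=lambda i:cv2.resize(i[100:280,190:345,::-1],(400,465),interpolation=cv2.INTER_CUBIC)
cv2.imwrite('pics/cmp.png',np.hstack([f(b['image']),f(c['image'])]))
E
```

```text
(no output)
```

View pics/cmp.png

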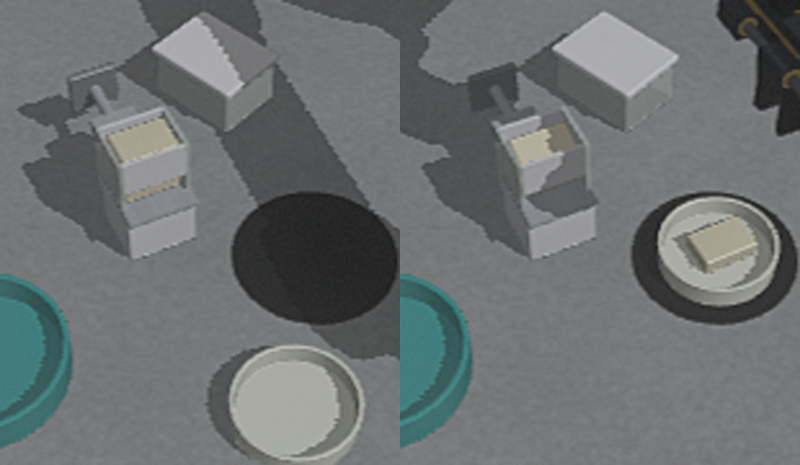

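Before and after side by side: the plate is back at the same place (95,85 vs 495,85), the magazine level is down one bar, the tub hasn't moved, and the dish with its bar is within the mat. Handing in.

```bash
python3 -c "
from bench import r
print(r.close_job(), r.read_state()['time'])"
```

```text
the job is handed in; nothing more can be done
the job is handed in; nothing more can be done
```

The job is done and handed in after about 17 s of robot time, but no verdict was reported.

- **Docking:** I gripped the small white dish by its outer wall and slid it against the dispenser base. It stood about 2.5 mm from the dock point.
- **Dispensing:** I pushed the plunger to its stop with shut fingers. The wrist force peaked at about 40 N there, and I took that rise as the stop because I had no direct plunger reading. The bar tipped off the ledge and lies flat in the dish.
- **Moving to the mat:** I let the plunger spring out, gripped the outer wall again clear of the bar, and slid the dish onto the mat. I then let go and lifted away.

**Last checks:** The final wrist picture shows the dish within the mat, its centre an estimated 5–10 mm from the mat's by eye. The bar is in the dish and the robot is clear of everything. Compared with the starting picture, the plunger plate is back at rest, the magazine is one bar lower, and the tub has not moved. The beaker and star mold were not measured at the end, but the arm never worked near them. No check failed or disagreed.

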